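Find the rotor's heavy side and hold it down for the locking pin

TASK

The closed drum of the hand-turned mixer has a lead ballast sealed inside, and nobody can see which side it is on. Take the black crank handle and turn the drum slowly, at least half a turn away from how you found it, feeling at the handle where it pulls and where it resists; then bring the heavy side straight down (within about 15 degrees) and finish while still gripping the handle, holding the drum still there so that a colleague can put in the locking pin. Leave the small things standing round the mixer alone.

Things in the scene. Friction and masses are not known exactly. Their poses are not given: they have to be found in the camera images.
- mixer: Fixed white stand of the mixer, place and yaw vary: foot plate 200 x 150 mm, 18 mm high, bearing column behind the drum. Origin on the worktop under the drum, x level along the drum's axis of rotation, away from the robot; -x points out of the drum's front face, roughly to the robot; z up. The drum is a closed grey cylinder with two aluminium flanges, 148 mm across, 82 mm deep.
- axle_front (a point): Centre of the drum's flat front face, on the axis of rotation, 135 mm above the worktop; axes as the stand's (does not turn). Sealed inside the drum: a ballast of about 0.6 kg, 42 mm off the axis, fixed at an unknown angle to the crank, different every time. Its side is the heavy side. Drum and crank are balanced without it.
- crank_grip (a point): Centre of the black handle sleeve, a cylinder 16 to 17 mm thick, 62 mm long, parallel to the axis of rotation, 63 mm in front of the front face, 50 mm from the axis (so 85 to 185 mm high). Behind it 32 mm of bare thin pin. It spins freely on the pin: a gripper holding it from above can keep its orientation all the way round. Starts within 70 degrees of the top.
- rotor (a joint): Drum angle, rad: 0 = crank straight up, grows clockwise as the robot sees the front face; no stops. Dry friction 0.32 N m (6.4 N at the handle), the same both ways, a little more than the ballast's pull: the drum stays where it is left. The ballast adds 0.2 to 0.28 N m (4 to 5.6 N at the handle) x sine of its angle from straight down: more while it is lifted, less while it sinks.
- cup_mid (a point): Centre of a small specimen cup with a red screw lid, 41 mm across, 39 mm high, standing loose to the left of the mixer; bystander.
- vial_mid (a point): Centre of a small clear vial with a white cap, 32 mm across, 75 mm high, standing loose to the right of the mixer; bystander.
- oil_mid (a point): Centre of a small brown dropper bottle with a black cap, 33 mm across, 72 mm high, standing loose on the bench left of the mixer; bystander.

How it is judged:
By the outcome, as a careful person would: the job done as asked, in the order asked, and still so for the second after the job is handed in, while the arm keeps its last pose, push and grip.
It also fails if it takes over 51 s, if anything falls off the work surface, if the arm or the gripper's body presses on something with over 40 N, if the wrist force passes 120 N, or if a joint passes its speed limit or range.

ROBOT

A 7-joint arm with a two-finger parallel gripper is mounted at the origin on a cart in front of the work surface, level with it; the furniture and walls round the work are solid. World frame = base frame: x ahead of the robot, y to its left, z up, the work surface at z = 0. Lengths are in m, angles in rad, forces in N, time in s.
With the tool pointing down it reaches from about 0.425 to 0.925 m from the base axis. Payload 6.8 kg.
Tool frame: the origin (TCP) lies at the very end of the fingers, on their centre line; the grasp point (between the pads) lies 19 mm behind it; z points along the fingers, x is the direction in which the jaws open and shut, and the axes are right-handed (so a half turn about z gives the same grasp; the last joint's range is limited). The gripper opens to 85 mm and grips with 20 to 120 N. Pads are 22 mm wide; open, the fingers measure 114 mm over their backs; the gripper's body (76 mm by 85 mm) begins 54 mm behind the grasp point. The pads swing forward as they close: fully open they stand 13 mm farther back than shut.
Start: joints at [1.174, 0.477, 0.022, 1.555, -0.011, 1.109, -0.083], TCP at [0.192, -0.647, 0.231] pointing down, gripper open.
Joint ranges: [-2.96, 2.96], [-0.34, 2.1], [-1.41, 1.46], [0.24, 2.44], [-1.37, 4.51], [0.17, 1.92], [-2.96, 2.96]. Speed limits (rad/s): [2.39, 2.39, 3.14, 3.14, 3.14, 3.14, 3.14].

INTERFACE

Orientations are given as a rotation vector (axis times angle).
In Python, from bench import * gives the robot as it stands.
- The arm moves only by the tool servo_tool, never from a script. Its argument "increments" is one flat list of numbers, 7 for each row, row after row: the shift along the tool's x, y, z in mm, then the turn, a rotation vector about the tool's x, y, z in rad, then the finger opening in mm, from 0 to 85.4. In form: [tx, ty, tz, wx, wy, wz, fingers, tx, ty, tz, wx, wy, wz, fingers, ...]. A call has exactly 8 rows; each row shifts and turns the commanded pose from where the row before left it, along the tool's axes as they then stand; what a row does not reach is not made up. A row lasts 1/8 s, in which the tool goes at most 62.5 mm and 10.7 degrees, less where a joint would pass 70% of its speed; a pose out of reach is approached as far as the arm can. A call is refused whole if a number of a shift passes 62.5 or a number of a turn 0.188, either way. A call with a gripper value outside its range is refused whole. The fingers move at their own pace and stop on an object; "squeeze" is the grip in N (left out, the last holds). Time passes only in rows, so rows that do not move let the fingers close, or fill a call up. It gives the time, the measured TCP pose, the force and the opening at its end, in the units of the state.
- get_obs(): the state, without advancing time (a new reading comes with each control period).
- grab_frame(name): name is "scene" or "top"; returns (picture, depth): 384x512x3 uint8, red, green, blue; 384x512 float32, m along the optical axis (not along the pixel's ray), 0 where there is no reading.
- calibration(name): a dict with "fx", "fy", "cx", "cy" (pixels), "k1" (the pictures are not rectified: a ray, as slopes to the right and down, at radius r is drawn at 1 + k1 r^2 times it, then the intrinsics apply), "eye" and "orientation" of the camera in the world. Camera axes: x right, y up, looking along -z (the intrinsics and any distortion apply to the point x, -y, -z); pixel columns grow to the right and rows downward; lengths in m; the calibration is good to about 2 mm. A picture is of the moment at which its call begins. calibration takes no time and is no camera call.
- hand_in(): hands the job in, once; it reports no verdict.
The state is a dict: "clock": time; "joints": joint angles; "qvel": joint speeds; "tau": joint torques, N m; "tcp_pos": TCP position; "orientation": TCP orientation; "contact_force": force on the tool from outside, world axes, zero at the start; "moment": the same for the moment, N m; "grip_width": finger opening in m.
Only numpy, scipy, OpenCV 4.12 (cv2) and the standard library are available. Lean on these libraries where they do the work, as an engineer would, in place of code of your own. Each camera call takes 0.05 s, during which the arm holds its last target.

## Working session

There is one attempt and no reset: what is moved stays moved. The work goes in short steps, Python scripts to look and compute and a tool call to move; the robot and the scene stay as the last step left them, time stands still between calls to the robot, and variables do not carry over. Pictures are saved under pics/ and viewed, and the job is handed in when it is done.

Besides the shell and the picture viewer there is one more tool, called after ">>>" as name(argument=value, ...) on one line, values as JSON. servo_tool: Moves the arm, as the interface text tells. Its arguments: {"type":"object","properties":{"increments":{"type":"array","items":{"type":"number"}},"squeeze":{"type":"number"}},"required":["increments"]}

```bash
mkdir -p pics; ls; python3 - <<'E'
from bench import *
import cv2,numpy as np
print(get_obs())
for n in ("scene","top"):
    p,d=grab_frame(n); cv2.imwrite(f"pics/{n}0.png",p[:,:,::-1]); np.save(f"{n}0.npy",d); np.save(f"{n}0p.npy",p)
    print(n,calibration(n))
E
```

```text
pics
{'clock': 0.0, 'joints': array([ 1.173892  ,  0.47779645,  0.02235404,  1.55643566, -0.01150614,
        1.10926724, -0.08312991]), 'qvel': array([ 3.89252997e-04,  1.75023410e-03, -2.75325897e-04,  9.89935897e-05,
       -1.17441485e-03,  8.49622363e-04,  3.41696933e-04]), 'tau': array([-9.08480924e-04, -5.96445501e+01,  1.60772312e+00, -2.81192994e+01,
        1.24822560e-02,  9.51316586e-03, -5.59647518e-06]), 'tcp_pos': array([ 0.1920614 , -0.64650116,  0.23033509]), 'orientation': array([-2.51720074e+00,  1.87811233e+00,  2.35670625e-03]), 'contact_force': array([ 0.31845121, -0.09603938, -0.42552476]), 'moment': array([-0.02084851, -0.00294025, -0.04733312]), 'grip_width': 0.08535536692565428}
scene {'fx': 482.57183826553097, 'fy': 482.57183826553097, 'cx': 255.00332380541852, 'cy': 193.36090895860767, 'k1': -0.15670173794942838, 'eye': array([-0.04288645,  0.4693009 ,  0.51999956]), 'orientation': array([ 0.54558618, -1.37501919, -2.0794472 ])}
top {'fx': 492.7460639797429, 'fy': 492.7460639797429, 'cx': 259.46474493168563, 'cy': 188.0961113234705, 'k1': -0.06484393624716585, 'eye': array([ 0.39710554, -0.19542568,  1.46306516]), 'orientation': array([ 0.09145187, -0.08023927, -1.54251892])}
```

View pics/scene0.png

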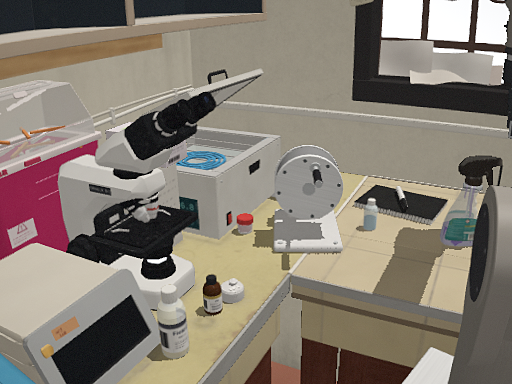

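View pics/top0.png

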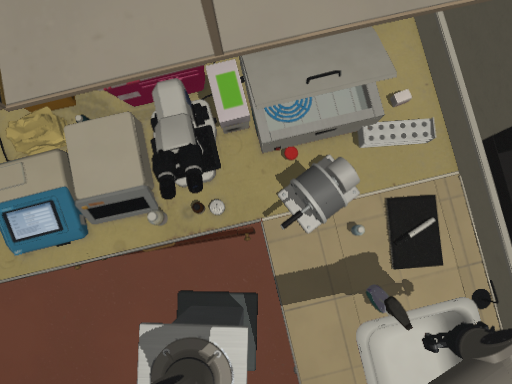

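The scene view shows the drum front at about (308,185) and the black handle tip at about (318,178). The top view shows the handle from about (283,226) to (302,208). The red cup is at top (291,153), the vial at (358,229) and the dropper bottle at (198,207). Next I'll measure these.

```bash
cat > h.py <<'E'
import numpy as np,cv2
from bench import calibration
from scipy.spatial.transform import Rotation as R
def K(c): return np.array([[c['fx'],0,c['cx']],[0,c['fy'],c['cy']],[0,0,1]])
def ray(n,uv):
    c=calibration(n); uv=np.asarray(uv,float).reshape(-1,1,2)
    s=cv2.undistortPoints(uv,K(c),np.array([c['k1'],0,0,0,0]))[:,0]
    d=np.c_[s[:,0],-s[:,1],-np.ones(len(s))]
    return c['eye'],d@R.from_rotvec(c['orientation']).as_matrix().T
def pts(n,uv,depth):
    e,d=ray(n,uv); uv=np.asarray(uv,int)
    return e+d*depth[uv[:,1],uv[:,0]][:,None]
def plane(n,uv,z):
    e,d=ray(n,uv); return e+d*((z-e[2])/d[:,2])[:,None]
def proj(n,P):
    c=calibration(n); q=(np.atleast_2d(P)-c['eye'])@R.from_rotvec(c['orientation']).as_matrix()
    s=np.c_[q[:,0]/-q[:,2],-q[:,1]/-q[:,2]]; r=(s**2).sum(1)[:,None]
    s=s*(1+c['k1']*r); return s*[c['fx'],c['fy']]+[c['cx'],c['cy']]
E
python3 - <<'E'
from h import *
for n,(a,b,c,d) in dict(scene=(260,130,360,260),top=(260,140,380,260)).items():
    im=np.load(f"{n}0p.npy")[b:d,a:c,::-1]; cv2.imwrite(f"pics/{n}z.png",cv2.resize(im,None,fx=5 if n=='top' else 4.5,fy=5 if n=='top' else 4.5,interpolation=cv2.INTER_NEAREST))
    p=np.load(f"{n}0p.npy").astype(int);D=np.load(f"{n}0.npy")
    m=(p.max(2)<60)
    vv,uu=np.nonzero(m); P=pts(n,np.c_[uu,vv],D)
    k=(P[:,2]>.06)&(P[:,2]<.22)&(P[:,0]>.4)&(P[:,0]<.8)&(np.abs(P[:,1]+.4)<.5)
    k&=(uu>a)&(uu<c)&(vv>b)&(vv<d)
    for u,v,q in zip(uu[k],vv[k],P[k].round(3)): print(n,u,v,q)
E
```

```text
scene 304 160 [ 0.515 -0.301  0.198]
scene 305 160 [ 0.513 -0.303  0.198]
scene 304 161 [ 0.514 -0.3    0.197]
scene 305 161 [ 0.514 -0.304  0.196]
scene 327 165 [ 0.477 -0.332  0.187]
scene 328 165 [ 0.476 -0.333  0.187]
scene 327 166 [ 0.478 -0.332  0.185]
scene 328 166 [ 0.475 -0.332  0.186]
scene 327 167 [ 0.478 -0.333  0.183]
scene 328 167 [ 0.474 -0.33   0.184]
scene 314 170 [ 0.478 -0.285  0.189]
scene 315 170 [ 0.475 -0.286  0.19 ]
scene 316 170 [ 0.474 -0.287  0.189]
scene 317 170 [ 0.472 -0.287  0.19 ]
scene 318 170 [ 0.472 -0.292  0.189]
scene 284 171 [ 0.545 -0.273  0.175]
scene 285 171 [ 0.546 -0.278  0.174]
scene 313 171 [ 0.477 -0.28   0.189]
scene 314 171 [ 0.475 -0.281  0.189]
scene 315 171 [ 0.471 -0.279  0.191]
scene 316 171 [ 0.469 -0.28   0.191]
scene 317 171 [ 0.468 -0.281  0.191]
scene 318 171 [ 0.468 -0.285  0.19 ]
scene 284 172 [ 0.547 -0.276  0.172]
scene 285 172 [ 0.545 -0.277  0.172]
scene 313 172 [ 0.474 -0.277  0.188]
scene 314 172 [ 0.471 -0.276  0.189]
scene 315 172 [ 0.47  -0.278  0.189]
scene 316 172 [ 0.468 -0.278  0.189]
scene 317 172 [ 0.463 -0.27
[... 9092 characters left out ...]

top 282 224 [ 0.446 -0.245  0.186]
top 283 224 [ 0.445 -0.247  0.194]
top 284 224 [ 0.446 -0.25   0.19 ]
top 285 224 [ 0.446 -0.253  0.193]
top 286 224 [ 0.446 -0.255  0.19 ]
top 287 224 [ 0.446 -0.258  0.192]
top 288 224 [ 0.446 -0.261  0.189]
top 289 224 [ 0.446 -0.263  0.193]
top 282 225 [ 0.443 -0.245  0.192]
top 283 225 [ 0.443 -0.248  0.192]
top 284 225 [ 0.443 -0.25   0.192]
top 285 225 [ 0.443 -0.253  0.191]
top 286 225 [ 0.443 -0.255  0.192]
top 287 225 [ 0.443 -0.258  0.192]
top 283 226 [ 0.44  -0.248  0.193]
top 284 226 [ 0.441 -0.25   0.19 ]
top 285 226 [ 0.441 -0.253  0.187]
top 286 226 [ 0.441 -0.255  0.192]
top 284 227 [ 0.438 -0.25   0.189]
top 285 227 [ 0.438 -0.253  0.193]
```

```bash
ls pics
```

```text
scene0.png
scenez.png
top0.png
topz.png
```

View pics/topz.png

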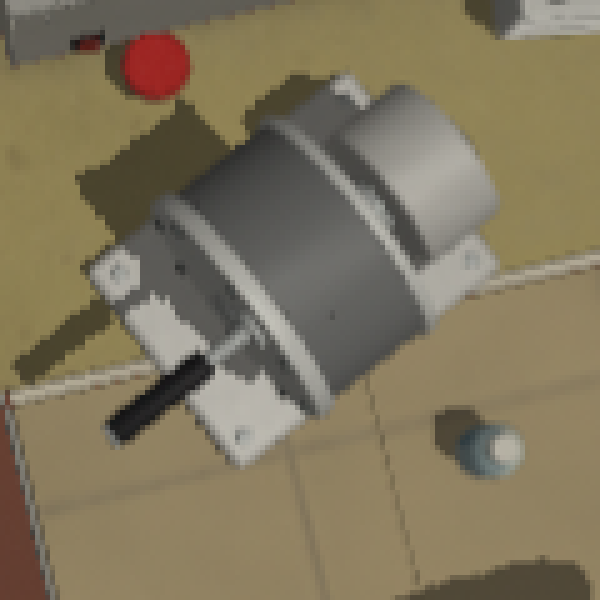

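View pics/scenez.png

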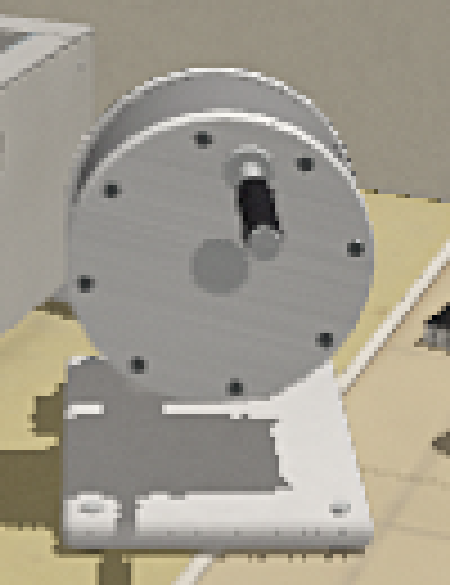

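```bash
python3 - <<'E'
from h import *
D=np.load("scene0.npy")
vv,uu=np.mgrid[160:222,278:340]; uv=np.c_[uu.ravel(),vv.ravel()]
k=((uv-[308.5,190])**2/np.array([29,30])**2).sum(1)<.85
P=pts("scene",uv[k],D)
# ransac plane
rng=np.random.default_rng(0);best=0
for i in range(500):
    a=P[rng.choice(len(P),3,False)]; n=np.cross(a[1]-a[0],a[2]-a[0]); n/=np.linalg.norm(n)
    s=np.abs((P-a[0])@n)<.004
    if s.sum()>best: best=s.sum();S=s
for _ in range(3):
    c=P[S].mean(0); n=np.linalg.svd(P[S]-c)[2][2]; n*=np.sign(n[0]); S=np.abs((P-c)@n)<.004
print("plane n",n,"n in",S.sum(),len(P))
# vertical-plane constraint
yaw=np.arctan2(n[1],n[0]); print("yaw",np.degrees(yaw))
holes=np.array([(203,139),(305,164),(356,249),(325,340),(236,387),(138,365),(85,284),(112,190)])/4.5+[260,130]-.5
e,d=ray("scene",np.r_[holes,[[308.7-.5,189.5-.5]]])
H=e+d*(((c-e)@n)/(d@n))[:,None]
print(H.round(4)); print("centre from holes",H[:8].mean(0),"r",np.linalg.norm(H[:8]-H[:8].mean(0),axis=1).round(4))
# handle from top: pixels black
p=np.load("top0p.npy").astype(int); m=p.max(2)<60; sub=np.zeros_like(m); sub[209:229,280:303]=m[209:229,280:303]
v,u=np.nonzero(sub); 
zz=np.load("top0.npy"); Q=pts("top",np.c_[u,v],zz); print("handle top z median",np.median(Q[:,2]))
X=plane("top",np.c_[u,v],np.median(Q[:,2])-.0)
cc=X[:,:2].mean(0); w=np.linalg.svd(X[:,:2]-cc)[2][0]; w*=np.sign(w[0]); print("handle c",cc,"dir",np.degrees(np.arctan2(w[1],w[0])), "ext",np.ptp((X[:,:2]-cc)@w))
# objects
for nm,uv,z in(("cup",(291,153),.039),("vial",(358.5,229.5),.075),("oil",(198,207),.072)): print(nm,plane("top",[uv],z))
E
```

```text
plane n [ 0.63027768 -0.77636656  0.00223934] n in 1998 2318
yaw -50.9292713648768
[[ 0.515  -0.3043  0.1967]
 [ 0.4781 -0.3342  0.1844]
 [ 0.4583 -0.3504  0.142 ]
 [ 0.4682 -0.3425  0.0951]
 [ 0.5008 -0.3161  0.0702]
 [ 0.5376 -0.2862  0.0819]
 [ 0.5574 -0.27    0.1242]
 [ 0.5475 -0.2779  0.1717]
 [ 0.5082 -0.3099  0.1325]]
centre from holes [ 0.50786066 -0.31020252  0.13328567] r [0.0641 0.0638 0.0644 0.0639 0.0638 0.0641 0.0644 0.064 ]
handle top z median 0.19026141813665642
handle c [ 0.45938324 -0.26969894] dir -51.0082769920569 ext 0.05904377319426363
cup [[ 0.65970723 -0.27272246  0.039     ]]
vial [[ 0.44002008 -0.46510734  0.075     ]]
oil [[ 0.49174209 -0.0107347   0.072     ]]
```

```bash
cat >> h.py <<'E'
yaw=np.radians(-51.0); A=np.array([np.cos(yaw),np.sin(yaw),0]); RT=np.array([A[1],-A[0],0]); UP=np.array([0,0,1.])
C=np.array([.508,-.310,.135])
def gp(th,r=.050,off=.067): return C-off*A+r*(np.sin(th)*RT+np.cos(th)*UP)   # grasp pt
def tcp(th,**k): return gp(th,**k)-[0,0,.019]
E
python3 - <<'E'
from h import *
from bench import get_obs
o=get_obs(); M=R.from_rotvec(o['orientation']).as_matrix(); print("tool axes\n",M.round(3))
for s in(1,-1):
    x=s*RT; T=np.c_[x,np.cross([0,0,-1],x),[0,0,-1]]
    print("needed local rotvec",R.from_matrix(M.T@T).as_rotvec().round(3))
p=tcp(np.radians(14.3)); print("target tcp",p,"delta world",p-o['tcp_pos'],"in tool",M.T@(p-o['tcp_pos'])*1e3)
# max height near straight path from top depth
D=np.load("top0.npy"); v,u=np.mgrid[0:384,0:512]; P=pts("top",np.c_[u.ravel(),v.ravel()],D); P=P[D.ravel()>0]
a=o['tcp_pos'][:2];b=p[:2]
for t in np.linspace(0,1,11):
    q=a+t*(b-a); k=np.linalg.norm(P[:,:2]-q,axis=1)<.1; print(t.round(1),q.round(3),P[k,2].max().round(3) if k.any() else None)
E
```

```text
tool axes
 [[ 0.285 -0.959 -0.001]
 [-0.959 -0.285  0.002]
 [-0.002  0.    -1.   ]]
needed local rotvec [1.000e-03 1.000e-03 1.179e+00]
needed local rotvec [-2.000e-03  1.000e-03 -1.963e+00]
target tcp [ 0.45623782 -0.2657033   0.16445079] delta world [ 0.26415342  0.38084039 -0.06596942] in tool [-289.717417   -361.69383816   66.40615738]
0.0 [ 0.192 -0.647] 0.649
0.1 [ 0.218 -0.608] 0.655
0.2 [ 0.245 -0.57 ] 0.655
0.3 [ 0.271 -0.532] 0.655
0.4 [ 0.298 -0.494] 0.212
0.5 [ 0.324 -0.456] 0.196
0.6 [ 0.351 -0.418] 0.079
0.7 [ 0.377 -0.38 ] 0.192
0.8 [ 0.403 -0.342] 0.212
0.9 [ 0.43  -0.304] 0.215
1.0 [ 0.456 -0.266] 0.215
```

>>> servo_tool(increments=[0, 0, -60, 0, 0, 0, 60, 0, 0, 0, 0, 0, 0.168, 60, 0, 0, 0, 0, 0, 0.168, 60, 0, 0, 0, 0, 0, 0.168, 60, 0, 0, 0, 0, 0, 0.168, 60, 0, 0, 0, 0, 0, 0.168, 60, 0, 0, 0, 0, 0, 0.169, 60, 0, 0, 0, 0, 0, 0.169, 60], squeeze=70)

```text
clock: 1.1
tcp_pos: [0.1922, -0.6467, 0.2907]
orientation: [1.042, -2.964, -0.002]
contact_force: [0.5, 0.6, 0.2]
grip_width: 0.0598
```

```bash
cat > st.py <<'E'
from h import *
from bench import get_obs
import sys
o=get_obs(); M=R.from_rotvec(o['orientation']).as_matrix(); p=o['tcp_pos']
print("t",o['clock'].__round__(2),"tcp",p.round(4),"w",round(o['grip_width'],4),"F",np.round(o['contact_force'],2),"q",o['joints'].round(2))
x=RT;T=np.c_[x,np.cross([0,0,-1],x),[0,0,-1]]
print("rot err local",R.from_matrix(M.T@T).as_rotvec().round(4))
if len(sys.argv)>1:
    g=tcp(np.radians(float(sys.argv[1]))); print("to target tool mm",(T.T@(g-p)*1e3).round(1))
E
python3 st.py 14.3
```

```text
t 1.1 tcp [ 0.1922 -0.6467  0.2907] w 0.0598 F [0.48 0.61 0.24] q [ 1.01  0.44  0.26  1.5  -0.12  1.22 -1.18]
rot err local [ 0.0011  0.0004 -0.0047]
to target tool mm [-445.   129.9  126.3]
```

>>> servo_tool(increments=[-40, 12, 0, 0, 0, 0, 60, -59, 17, 0, 0, 0, 0, 60, -60, 17.5, 0, 0, 0, 0, 60, -60, 17.5, 0, 0, 0, 0, 60, -60, 17.5, 0, 0, 0, 0, 60, -60, 17.5, 0, 0, 0, 0, 60, -60, 17.5, 0, 0, 0, 0, 60, -46, 13.4, 0, 0, 0, -0.005, 60])

```text
clock: 2.1
tcp_pos: [0.4572, -0.263, 0.2911]
orientation: [-1.061, 2.957, 0.001]
contact_force: [0.9, -0.3, -0.3]
grip_width: 0.0596
```

```bash
python3 st.py 14.3
```

```text
t 2.1 tcp [ 0.4572 -0.263   0.2911] w 0.0596 F [ 0.86 -0.25 -0.29] q [ 0.38  0.18  0.03  1.83 -0.01  1.13 -2.04]
rot err local [0.0005 0.0003 0.0083]
to target tool mm [  2.4  -1.5 126.7]
```

>>> servo_tool(increments=[0, 0, 20, 0, 0, 0.004, 60, 0, 0, 25, 0, 0, 0, 60, 0, 0, 25, 0, 0, 0, 60, 0, 0, 20, 0, 0, 0, 60, 0, 0, 16, 0, 0, 0, 60, 0, 0, 12, 0, 0, 0, 60, 0, 0, 8.7, 0, 0, 0, 60, 0, 0, 0, 0, 0, 0, 60])

```text
clock: 3.1
tcp_pos: [0.4558, -0.2658, 0.1642]
orientation: [1.051, -2.96, -0.001]
contact_force: [-0.2, -0.1, 0.6]
grip_width: 0.0601
```

```bash
python3 st.py 14.3; python3 - <<'E'
from bench import *
import cv2
p,d=grab_frame("scene"); cv2.imwrite("pics/scene1.png",cv2.resize(p[100:290,230:430,::-1],None,fx=3,fy=3))
E
```

```text
t 3.1 tcp [ 0.4558 -0.2658  0.1642] w 0.0601 F [-0.17 -0.13  0.62] q [ 0.39  0.32  0.02  1.97 -0.01  0.85 -2.04]
rot err local [ 0.0007 -0.0004  0.0019]
to target tool mm [-0.4 -0.2 -0.2]
```

View pics/scene1.png

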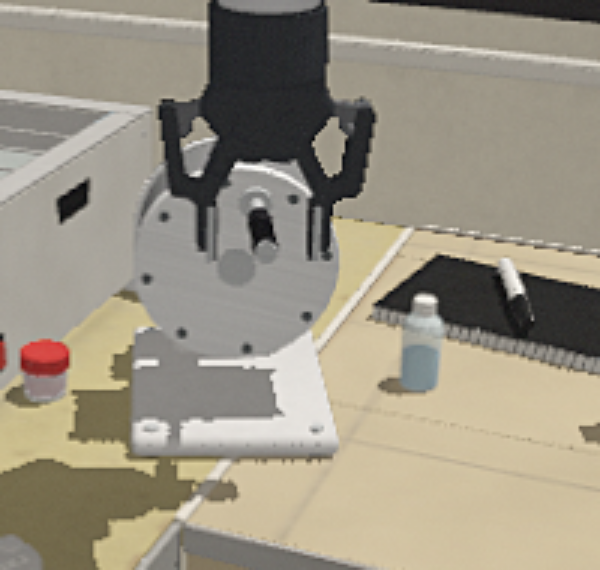

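The open fingers straddle the black sleeve: the pads are at about x = 205 and 315 in the crop, with the sleeve at about (263,228). Closing now.

>>> servo_tool(increments=[0, 0, 0, 0, 0, 0, 10, 0, 0, 0, 0, 0, 0, 10, 0, 0, 0, 0, 0, 0, 10, 0, 0, 0, 0, 0, 0, 10, 0, 0, 0, 0, 0, 0, 10, 0, 0, 0, 0, 0, 0, 10, 0, 0, 0, 0, 0, 0, 10, 0, 0, 0, 0, 0, 0, 10], squeeze=70)

```text
clock: 4.15
tcp_pos: [0.4562, -0.266, 0.1652]
orientation: [-1.051, 2.96, -0.001]
contact_force: [-2.0, 1.9, 5.7]
grip_width: 0.0151
```

```bash
python3 st.py 14.3
```

```text
t 4.15 tcp [ 0.4562 -0.266   0.1652] w 0.0151 F [-2.05  1.9   5.74] q [ 0.39  0.31  0.02  1.97 -0.01  0.85 -2.04]
rot err local [-0.0007  0.0003  0.0018]
to target tool mm [-0.2  0.2  0.7]
```

```bash
cat > tab.py <<'E'
import sys,numpy as np
a,step,n=float(sys.argv[1]),float(sys.argv[2]),int(sys.argv[3])
th=np.radians(a+step*np.arange(8*n+1)); X=np.round(50*np.sin(th),1); Z=np.round(-50*np.cos(th),1)
dx=np.diff(X).round(1)+0.; dz=np.diff(Z).round(1)+0.
for c in range(n):
    print(f"{a+step*8*c:.0f}->{a+step*8*(c+1):.0f}", ", ".join(f"{x:g}, 0, {z:g}, 0, 0, 0, 10" for x,z in zip(dx[8*c:8*c+8],dz[8*c:8*c+8])))
E
python3 tab.py 14.3 3 15
```

```text
14->38 2.6, 0, 0.8, 0, 0, 0, 10, 2.4, 0, 0.8, 0, 0, 0, 10, 2.5, 0, 1, 0, 0, 0, 10, 2.4, 0, 1.1, 0, 0, 0, 10, 2.3, 0, 1.2, 0, 0, 0, 10, 2.2, 0, 1.3, 0, 0, 0, 10, 2.2, 0, 1.5, 0, 0, 0, 10, 2.1, 0, 1.6, 0, 0, 0, 10
38->62 2, 0, 1.6, 0, 0, 0, 10, 1.9, 0, 1.8, 0, 0, 0, 10, 1.8, 0, 1.9, 0, 0, 0, 10, 1.8, 0, 2, 0, 0, 0, 10, 1.6, 0, 2, 0, 0, 0, 10, 1.5, 0, 2.2, 0, 0, 0, 10, 1.4, 0, 2.2, 0, 0, 0, 10, 1.3, 0, 2.3, 0, 0, 0, 10
62->86 1.1, 0, 2.3, 0, 0, 0, 10, 1.1, 0, 2.4, 0, 0, 0, 10, 0.9, 0, 2.5, 0, 0, 0, 10, 0.7, 0, 2.5, 0, 0, 0, 10, 0.7, 0, 2.5, 0, 0, 0, 10, 0.5, 0, 2.6, 0, 0, 0, 10, 0.4, 0, 2.6, 0, 0, 0, 10, 0.2, 0, 2.6, 0, 0, 0, 10
86->110 0.1, 0, 2.6, 0, 0, 0, 10, 0, 0, 2.6, 0, 0, 0, 10, -0.2, 0, 2.6, 0, 0, 0, 10, -0.3, 0, 2.6, 0, 0, 0, 10, -0.5, 0, 2.6, 0, 0, 0, 10, -0.5, 0, 2.5, 0, 0, 0, 10, -0.8, 0, 2.6, 0, 0, 0, 10, -0.8, 0, 2.4, 0, 0, 0, 10
110->134 -1, 0, 2.5, 0, 0, 0, 10, -1.1, 0, 2.4, 0, 0, 0, 10, -1.2, 0, 2.3, 0, 0, 0, 10, -1.3, 0, 2.2, 0, 0, 0, 10, -1.5, 0, 2.2, 0, 0, 0, 10, -1.6, 0, 2.1, 0, 0, 0, 10, -1.6, 0, 2, 0, 0, 0, 10, -1.8, 0, 1.9, 0, 0, 0, 10
134->158 -1.9, 0, 1.8, 0, 0
[... 1510 characters left out ...]
3, 0, 0, 0, 10, 1.3, 0, -2.2, 0, 0, 0, 10
302->326 1.5, 0, -2.2, 0, 0, 0, 10, 1.6, 0, -2.1, 0, 0, 0, 10, 1.6, 0, -2, 0, 0, 0, 10, 1.8, 0, -1.9, 0, 0, 0, 10, 1.9, 0, -1.8, 0, 0, 0, 10, 2, 0, -1.8, 0, 0, 0, 10, 2, 0, -1.6, 0, 0, 0, 10, 2.2, 0, -1.5, 0, 0, 0, 10
326->350 2.2, 0, -1.4, 0, 0, 0, 10, 2.3, 0, -1.3, 0, 0, 0, 10, 2.3, 0, -1.1, 0, 0, 0, 10, 2.4, 0, -1.1, 0, 0, 0, 10, 2.5, 0, -0.9, 0, 0, 0, 10, 2.5, 0, -0.7, 0, 0, 0, 10, 2.5, 0, -0.7, 0, 0, 0, 10, 2.6, 0, -0.5, 0, 0, 0, 10
350->374 2.6, 0, -0.4, 0, 0, 0, 10, 2.6, 0, -0.2, 0, 0, 0, 10, 2.6, 0, -0.1, 0, 0, 0, 10, 2.6, 0, 0, 0, 0, 0, 10, 2.6, 0, 0.2, 0, 0, 0, 10, 2.6, 0, 0.3, 0, 0, 0, 10, 2.6, 0, 0.5, 0, 0, 0, 10, 2.5, 0, 0.5, 0, 0, 0, 10
```

>>> servo_tool(increments=[2.6, 0, 0.8, 0, 0, 0, 10, 2.4, 0, 0.8, 0, 0, 0, 10, 2.5, 0, 1, 0, 0, 0, 10, 2.4, 0, 1.1, 0, 0, 0, 10, 2.3, 0, 1.2, 0, 0, 0, 10, 2.2, 0, 1.3, 0, 0, 0, 10, 2.2, 0, 1.5, 0, 0, 0, 10, 2.1, 0, 1.6, 0, 0, 0, 10])

```text
clock: 5.15
tcp_pos: [0.4432, -0.2765, 0.1574]
orientation: [-1.052, 2.957, -0.001]
contact_force: [-3.3, 6.8, 17.4]
grip_width: 0.0147
```

```bash
cat > lg.py <<'E'
from h import *
from bench import get_obs
import json,sys
o=get_obs(); p=o['tcp_pos']; F=o['contact_force']
q=p+[0,0,.019]-C; xr,zu,al=q@RT,q[2],q@A
th=np.arctan2(xr,zu); t=np.array([np.cos(th),-np.sin(th)]); f=np.array([F@RT,F[2]])
print(f"t {o['clock']:.2f} th {np.degrees(th)%360:.1f} r {np.hypot(xr,zu)*1e3:.1f} along {al*1e3:.1f} Ft {f@t:.2f} Fr {f@[np.sin(th),np.cos(th)]:.2f} Fa {F@A:.2f} w {o['grip_width']*1e3:.1f} tilt {(R.from_rotvec(o['orientation']).as_matrix()[2,:2]).round(3)}")
open("log.txt","a").write(json.dumps([o['clock'],*p,*F,*o['moment'],int(sys.argv[1])])+"\n")
E
python3 lg.py 1
```

```text
t 5.15 th 35.3 r 50.7 along -66.8 Ft -11.47 Fr 13.18 Fa -7.39 w 14.7 tilt [-0.003 -0.002]
```

>>> servo_tool(increments=[2, 0.1, 1.4, 0, 0, 0, 10, 1.9, 0.1, 1.6, 0, 0, 0, 10, 1.8, 0.1, 1.7, 0, 0, 0, 10, 1.8, 0.1, 1.8, 0, 0, 0, 10, 1.6, 0.1, 1.8, 0, 0, 0, 10, 1.5, 0.1, 2, 0, 0, 0, 10, 1.4, 0.1, 2, 0, 0, 0, 10, 1.3, 0.1, 2.1, 0, 0, 0, 10])

```text
clock: 6.15
tcp_pos: [0.4323, -0.2854, 0.1424]
orientation: [-1.051, 2.957, -0.003]
contact_force: [-0.6, 2.2, 12.6]
grip_width: 0.0153
```

```bash
python3 lg.py 1
```

```text
t 6.15 th 58.6 r 50.7 along -66.8 Ft -11.26 Fr 5.75 Fa -2.10 w 15.3 tilt [-0.002 -0.003]
```

>>> servo_tool(increments=[1.1, 0, 2.3, 0, 0, 0, 10, 1.1, 0, 2.4, 0, 0, 0, 10, 0.9, 0, 2.5, 0, 0, 0, 10, 0.7, 0, 2.5, 0, 0, 0, 10, 0.7, 0, 2.5, 0, 0, 0, 10, 0.5, 0, 2.6, 0, 0, 0, 10, 0.4, 0, 2.6, 0, 0, 0, 10, 0.2, 0, 2.6, 0, 0, 0, 10])

```text
clock: 7.15
tcp_pos: [0.4269, -0.2897, 0.122]
orientation: [-1.051, 2.959, -0.003]
contact_force: [-2.3, 0.6, 9.9]
grip_width: 0.0148
```

```bash
python3 lg.py 1
```

```text
t 7.15 th 83.2 r 50.6 along -66.8 Ft -9.67 Fr 2.58 Fa -1.95 w 14.8 tilt [-0.001 -0.002]
```

>>> servo_tool(increments=[0.1, 0, 2.6, 0, 0, 0, 10, 0, 0, 2.6, 0, 0, 0, 10, -0.2, 0, 2.6, 0, 0, 0, 10, -0.3, 0, 2.6, 0, 0, 0, 10, -0.5, 0, 2.6, 0, 0, 0, 10, -0.5, 0, 2.5, 0, 0, 0, 10, -0.8, 0, 2.6, 0, 0, 0, 10, -0.8, 0, 2.4, 0, 0, 0, 10])

```text
clock: 8.15
tcp_pos: [0.4286, -0.2883, 0.1011]
orientation: [-1.05, 2.961, -0.003]
contact_force: [-2.0, -1.7, 6.1]
grip_width: 0.0148
```

```bash
python3 lg.py 1
```

```text
t 8.15 th 107.3 r 50.3 along -66.8 Ft -6.63 Fr 0.68 Fa 0.07 w 14.8 tilt [ 0.    -0.002]
```

Forces are settling and stay well within limits, so I'll continue.

>>> servo_tool(increments=[-1, 0, 2.5, 0, 0, 0, 10, -1.1, 0, 2.4, 0, 0, 0, 10, -1.2, 0, 2.3, 0, 0, 0, 10, -1.3, 0, 2.2, 0, 0, 0, 10, -1.5, 0, 2.2, 0, 0, 0, 10, -1.6, 0, 2.1, 0, 0, 0, 10, -1.6, 0, 2, 0, 0, 0, 10, -1.8, 0, 1.9, 0, 0, 0, 10])

```text
clock: 9.15
tcp_pos: [0.437, -0.2815, 0.0829]
orientation: [1.05, -2.961, 0.003]
contact_force: [-1.9, -4.5, 2.3]
grip_width: 0.015
```

```bash
python3 lg.py 1
```

```text
t 9.15 th 131.7 r 49.8 along -66.8 Ft -4.53 Fr 1.69 Fa 2.31 w 15.0 tilt [ 0.001 -0.001]
```

>>> servo_tool(increments=[-1.9, 0, 1.8, 0, 0, 0, 10, -2, 0, 1.8, 0, 0, 0, 10, -2, 0, 1.6, 0, 0, 0, 10, -2.2, 0, 1.5, 0, 0, 0, 10, -2.2, 0, 1.4, 0, 0, 0, 10, -2.3, 0, 1.3, 0, 0, 0, 10, -2.3, 0, 1.1, 0, 0, 0, 10, -2.4, 0, 1.1, 0, 0, 0, 10])

```text
clock: 10.15
tcp_pos: [0.4503, -0.2707, 0.0708]
orientation: [1.049, -2.96, 0.003]
contact_force: [-1.2, -6.5, -2.0]
grip_width: 0.0149
```

```bash
python3 lg.py 1
```

```text
t 10.15 th 156.0 r 49.5 along -66.9 Ft -3.75 Fr 3.82 Fa 4.32 w 14.9 tilt [ 0.001 -0.001]
```

>>> servo_tool(increments=[-2.5, 0, 0.9, 0, 0, 0, 10, -2.5, 0, 0.7, 0, 0, 0, 10, -2.5, 0, 0.7, 0, 0, 0, 10, -2.6, 0, 0.5, 0, 0, 0, 10, -2.6, 0, 0.4, 0, 0, 0, 10, -2.6, 0, 0.2, 0, 0, 0, 10, -2.6, 0, 0.1, 0, 0, 0, 10, -2.6, 0, 0, 0, 0, 0, 10])

```text
clock: 11.15
tcp_pos: [0.4668, -0.2573, 0.0669]
orientation: [-1.05, 2.961, -0.002]
contact_force: [1.8, -5.0, -7.7]
grip_width: 0.015
```

```bash
python3 lg.py 1
```

```text
t 11.15 th 181.3 r 49.1 along -66.9 Ft -1.92 Fr 7.63 Fa 5.07 w 15.0 tilt [ 0.    -0.001]
```

>>> servo_tool(increments=[-2.6, 0, -0.1, 0, 0, 0, 10, -2.6, 0, -0.2, 0, 0, 0, 10, -2.6, 0, -0.4, 0, 0, 0, 10, -2.5, 0, -0.4, 0, 0, 0, 10, -2.6, 0, -0.7, 0, 0, 0, 10, -2.4, 0, -0.7, 0, 0, 0, 10, -2.5, 0, -0.9, 0, 0, 0, 10, -2.4, 0, -1, 0, 0, 0, 10])

```text
clock: 12.15
tcp_pos: [0.4832, -0.244, 0.0722]
orientation: [-1.051, 2.959, -0.002]
contact_force: [2.1, -4.6, -1.9]
grip_width: 0.0154
```

```bash
python3 lg.py 1
```

```text
t 12.15 th 206.9 r 49.1 along -66.9 Ft -1.98 Fr 1.09 Fa 4.88 w 15.4 tilt [-0.001 -0.002]
```

>>> servo_tool(increments=[-2.3, 0, -1.2, 0, 0, 0, 10, -2.2, 0, -1.3, 0, 0, 0, 10, -2.2, 0, -1.5, 0, 0, 0, 10, -2.1, 0, -1.6, 0, 0, 0, 10, -2, 0, -1.6, 0, 0, 0, 10, -1.9, 0, -1.8, 0, 0, 0, 10, -1.8, 0, -1.9, 0, 0, 0, 10, -1.8, 0, -2, 0, 0, 0, 10])

```text
clock: 13.15
tcp_pos: [0.4957, -0.2339, 0.0852]
orientation: [-1.051, 2.96, -0.003]
contact_force: [1.9, -5.3, -1.1]
grip_width: 0.0149
```

```bash
python3 lg.py 1
```

```text
t 13.15 th 231.2 r 49.1 along -66.9 Ft -2.01 Fr -0.76 Fa 5.28 w 14.9 tilt [-0.001 -0.002]
```

>>> servo_tool(increments=[-1.6, 0, -2, 0, 0, 0, 10, -1.5, 0, -2.2, 0, 0, 0, 10, -1.4, 0, -2.2, 0, 0, 0, 10, -1.3, 0, -2.3, 0, 0, 0, 10, -1.1, 0, -2.3, 0, 0, 0, 10, -1.1, 0, -2.4, 0, 0, 0, 10, -0.9, 0, -2.5, 0, 0, 0, 10, -0.7, 0, -2.5, 0, 0, 0, 10])

```text
clock: 14.15
tcp_pos: [0.503, -0.228, 0.1035]
orientation: [-1.051, 2.96, -0.003]
contact_force: [3.1, -4.7, -2.7]
grip_width: 0.0149
```

```bash
python3 lg.py 1
```

```text
t 14.15 th 255.3 r 49.3 along -66.9 Ft -2.74 Fr 0.14 Fa 5.59 w 14.9 tilt [-0.    -0.002]
```

>>> servo_tool(increments=[-0.7, 0, -2.5, 0, 0, 0, 10, -0.5, 0, -2.6, 0, 0, 0, 10, -0.4, 0, -2.6, 0, 0, 0, 10, -0.2, 0, -2.6, 0, 0, 0, 10, -0.1, 0, -2.6, 0, 0, 0, 10, 0, 0, -2.6, 0, 0, 0, 10, 0.2, 0, -2.6, 0, 0, 0, 10, 0.3, 0, -2.6, 0, 0, 0, 10])

```text
clock: 15.15
tcp_pos: [0.5039, -0.2272, 0.1239]
orientation: [-1.051, 2.96, -0.003]
contact_force: [3.7, -5.1, -5.9]
grip_width: 0.015
```

```bash
python3 lg.py 1
```

```text
t 15.15 th 279.2 r 49.6 along -66.9 Ft -5.79 Fr -1.27 Fa 6.28 w 15.0 tilt [-0.    -0.002]
```

>>> servo_tool(increments=[0.5, 0, -2.6, 0, 0, 0, 10, 0.5, 0, -2.5, 0, 0, 0, 10, 0.8, 0, -2.6, 0, 0, 0, 10, 0.8, 0, -2.4, 0, 0, 0, 10, 1, 0, -2.5, 0, 0, 0, 10, 1.1, 0, -2.4, 0, 0, 0, 10, 1.2, 0, -2.3, 0, 0, 0, 10, 1.3, 0, -2.2, 0, 0, 0, 10])

```text
clock: 16.15
tcp_pos: [0.4985, -0.2316, 0.1432]
orientation: [-1.051, 2.96, -0.003]
contact_force: [4.9, -6.1, -8.2]
grip_width: 0.0151
```

```bash
python3 lg.py 1
```

```text
t 16.15 th 302.9 r 50.0 along -66.9 Ft -6.83 Fr -4.46 Fa 7.82 w 15.1 tilt [-0.    -0.002]
```

>>> servo_tool(increments=[1.5, 0, -2.2, 0, 0, 0, 10, 1.6, 0, -2.1, 0, 0, 0, 10, 1.6, 0, -2, 0, 0, 0, 10, 1.8, 0, -1.9, 0, 0, 0, 10, 1.9, 0, -1.8, 0, 0, 0, 10, 2, 0, -1.8, 0, 0, 0, 10, 2, 0, -1.6, 0, 0, 0, 10, 2.2, 0, -1.5, 0, 0, 0, 10])

```text
clock: 17.15
tcp_pos: [0.4878, -0.2402, 0.1578]
orientation: [-1.052, 2.958, -0.003]
contact_force: [7.8, -4.7, -12.3]
grip_width: 0.0148
```

```bash
python3 lg.py 1
```

```text
t 17.15 th 326.0 r 50.4 along -66.9 Ft -9.43 Fr -8.43 Fa 8.61 w 14.8 tilt [-0.001 -0.002]
```

>>> servo_tool(increments=[2.2, 0, -1.4, 0, 0, 0, 10, 2.3, 0, -1.3, 0, 0, 0, 10, 2.3, 0, -1.1, 0, 0, 0, 10, 2.4, 0, -1.1, 0, 0, 0, 10, 2.5, 0, -0.9, 0, 0, 0, 10, 2.5, 0, -0.7, 0, 0, 0, 10, 2.5, 0, -0.7, 0, 0, 0, 10, 2.6, 0, -0.5, 0, 0, 0, 10])

```text
clock: 18.15
tcp_pos: [0.4744, -0.2512, 0.1656]
orientation: [-1.053, 2.955, -0.003]
contact_force: [11.1, -1.4, -12.8]
grip_width: 0.0149
```

```bash
python3 lg.py 1
```

```text
t 18.15 th 347.6 r 50.8 along -66.9 Ft -10.33 Fr -10.87 Fa 8.05 w 14.9 tilt [-0.004 -0.003]
```

```bash
cat > fit.py <<'E'
from h import *
from scipy.optimize import least_squares
import json
L=np.array([json.loads(l) for l in open("log.txt")])
P=L[:,1:4]+[0,0,.019]-C; F=L[:,4:7]-0.; S=L[:,10]
u=P@RT; w=P[:,2]
c=least_squares(lambda c:np.hypot(u-c[0],w-c[1])-c[2],[0,0,.05]); a,b,r=c.x
print("circle centre mm",(c.x*1e3).round(2),"rms",np.sqrt((c.fun**2).mean())*1e3)
for bias in ([0,0,0],[.37,.03,.04]):
    G=F-bias; th=np.arctan2(u-a,w-b); Ft=(G@RT)*np.cos(th)-G[:,2]*np.sin(th)
    T=-Ft*r
    X=np.c_[S,np.sin(th),np.cos(th)]; s,_,_,_=np.linalg.lstsq(X,T,rcond=None)
    # T = fr*S + M sin(th-th0) ; th0 = crank angle with ballast down
    M=np.hypot(s[1],s[2]); th0=np.degrees(np.arctan2(-s[2],s[1]))
    print("fric",s[0].round(3),"M",M.round(3),"th0",th0.round(1)%360,"res",(T-X@s).round(3))
print(np.degrees(th).round(1))
E
python3 fit.py
```

```text
circle centre mm [ 0.46  0.8  49.98] rms 0.08410447871466847
fric 0.334 M 0.255 th0 294.9 res [-0.009  0.021  0.021 -0.031 -0.028  0.027 -0.     0.02  -0.004 -0.032
  0.03  -0.019  0.017 -0.011]
fric 0.334 M 0.24 th0 296.0 res [-0.009  0.021  0.021 -0.031 -0.028  0.027 -0.     0.02  -0.004 -0.032
  0.03  -0.019  0.017 -0.011]
[  35.4   59.1   84.1  108.3  132.7  156.8 -178.2 -153.  -129.1 -105.5
  -81.8  -58.2  -35.   -13.1]
```

>>> servo_tool(increments=[-2.6, -0.1, 0.6, 0, 0, 0, 10, -2.5, -0.1, 0.8, 0, 0, 0, 10, -2.5, -0.1, 0.8, 0, 0, 0, 10, -2.5, -0.1, 1, 0, 0, 0, 10, -2.4, -0.1, 1.2, 0, 0, 0, 10, -2.3, -0.1, 1.2, 0, 0, 0, 10, -2.3, -0.1, 1.4, 0, 0, 0, 10, -2.2, -0.1, 1.5, 0, 0, 0, 10])

```text
clock: 19.15
tcp_pos: [0.4875, -0.2405, 0.1579]
orientation: [-1.051, 2.96, -0.001]
contact_force: [0.6, -4.3, 4.1]
grip_width: 0.0148
```

```bash
python3 lg.py -1
```

```text
t 19.15 th 326.4 r 50.3 along -66.9 Ft 4.09 Fr 2.17 Fa 3.74 w 14.8 tilt [-0.001 -0.001]
```

>>> servo_tool(increments=[-2.2, 0, 1.5, 0, 0, 0, 10, -2, 0, 1.6, 0, 0, 0, 10, -2, 0, 1.8, 0, 0, 0, 10, -1.9, 0, 1.8, 0, 0, 0, 10, -1.8, 0, 1.9, 0, 0, 0, 10, -1.6, 0, 2, 0, 0, 0, 10, -1.6, 0, 2.1, 0, 0, 0, 10, -1.5, 0, 2.2, 0, 0, 0, 10])

```text
clock: 20.15
tcp_pos: [0.4986, -0.2315, 0.1429]
orientation: [-1.051, 2.96, -0.001]
contact_force: [0.5, -4.3, 5.5]
grip_width: 0.0149
```

```bash
python3 lg.py -1
```

```text
t 20.15 th 302.6 r 49.9 along -66.9 Ft 5.89 Fr 1.04 Fa 3.67 w 14.9 tilt [-0. -0.]
```

>>> servo_tool(increments=[-1.3, 0, 2.2, 0, 0, 0, 10, -1.2, 0, 2.3, 0, 0, 0, 10, -1.1, 0, 2.4, 0, 0, 0, 10, -1, 0, 2.5, 0, 0, 0, 10, -0.8, 0, 2.4, 0, 0, 0, 10, -0.8, 0, 2.6, 0, 0, 0, 10, -0.5, 0, 2.5, 0, 0, 0, 10, -0.5, 0, 2.6, 0, 0, 0, 10])

```text
clock: 21.15
tcp_pos: [0.504, -0.2272, 0.1236]
orientation: [-1.051, 2.96, -0.001]
contact_force: [0.3, -3.9, 7.2]
grip_width: 0.0149
```

```bash
python3 lg.py -1; python3 fit.py
```

```text
t 21.15 th 278.8 r 49.6 along -66.9 Ft 7.43 Fr -1.10 Fa 3.23 w 14.9 tilt [ 0. -0.]
circle centre mm [ 0.48  0.79 49.97] rms 0.08079979402601536
fric 0.331 M 0.252 th0 294.0 res [-0.005  0.027  0.028 -0.025 -0.023  0.031  0.001  0.019 -0.005 -0.034
  0.028 -0.021  0.017 -0.01  -0.006  0.003  0.032]
fric 0.331 M 0.238 th0 295.1 res [-0.005  0.027  0.028 -0.025 -0.023  0.031  0.001  0.019 -0.005 -0.034
  0.028 -0.021  0.017 -0.01  -0.006  0.003  0.032]
[  35.3   59.1   84.1  108.3  132.7  156.9 -178.2 -153.  -129.1 -105.4
  -81.8  -58.1  -35.   -13.1  -34.5  -58.4  -82.2]
```

>>> servo_tool(increments=[0.4, 0, -2.7, 0, 0, 0, 10, 0.6, 0, -2.8, 0, 0, 0, 10, 0.8, 0, -2.7, 0, 0, 0, 10, 1, 0, -2.7, 0, 0, 0, 10, 1.1, 0, -2.6, 0, 0, 0, 10, 1.2, 0, -2.5, 0, 0, 0, 10, 0, 0, 0, 0, 0, 0, 10, 0, 0, 0, 0, 0, 0, 10])

```text
clock: 22.15
tcp_pos: [0.5004, -0.23, 0.1386]
orientation: [-1.052, 2.96, -0.001]
contact_force: [4.7, -5.3, -2.9]
grip_width: 0.0153
```

```bash
cp log.txt log_bak.txt; python3 lg.py 1; python3 fit.py | tail -3
```

```text
t 22.15 th 296.9 r 49.9 along -66.9 Ft -2.71 Fr -0.97 Fa 7.08 w 15.3 tilt [-0.    -0.001]
  0.06   0.014  0.049  0.019 -0.001  0.01   0.037 -0.169]
[  35.3   59.1   84.1  108.3  132.7  156.9 -178.2 -153.  -129.1 -105.4
  -81.8  -58.1  -35.   -13.1  -34.5  -58.4  -82.2  -64.1]
```

>>> servo_tool(increments=[0, 0, 0, 0, 0, 0, 10, 0, 0, 0, 0, 0, 0, 10, 0, 0, 0, 0, 0, 0, 10, 0, 0, 0, 0, 0, 0, 10, 0, 0, 0, 0, 0, 0, 10, 0, 0, 0, 0, 0, 0, 10, 0, 0, 0, 0, 0, 0, 10, 0, 0, 0, 0, 0, 0, 10])

```text
clock: 23.15
tcp_pos: [0.5004, -0.23, 0.1386]
orientation: [-1.052, 2.96, -0.0]
contact_force: [5.3, -6.5, -3.2]
grip_width: 0.0148
```

```bash
python3 lg.py 1; python3 - <<'E'
from bench import *
import cv2
p,d=grab_frame("scene"); cv2.imwrite("pics/scene2.png",cv2.resize(p[100:290,230:430,::-1],None,fx=3,fy=3))
E
```

```text
t 23.15 th 296.9 r 49.9 along -67.0 Ft -2.88 Fr -1.43 Fa 8.32 w 14.8 tilt [-0. -0.]
```

View pics/scene2.png

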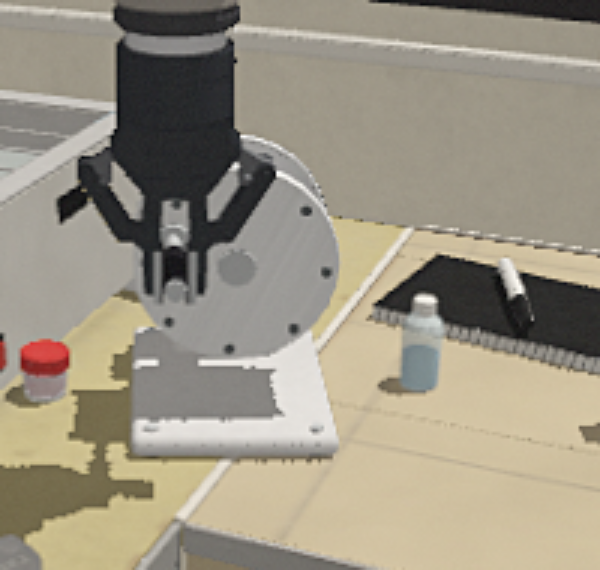

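The picture shows the fingers closed on the sleeve at about (175,265), left of and slightly above the axle at (237,267). The red cup at (45,370) and the vial at (422,345) haven't moved. The shift of the bolt holes matches the expected drum angle. Handing in.

```bash
python3 -c "
from bench import *
print(hand_in())"
```

```text
the job is handed in; nothing more can be done
None
```

I turned the drum slowly by its handle, found the heavy side by feel and brought it straight down. The job is handed in at about 23 s of the 51 s allowed, with the gripper still holding the handle.

- **Turning:** I gripped the sleeve from above and turned the crank clockwise from about 14° to 347°, then turned it back 69° as a check.
- **Heavy side:** The handle forces fit a friction of 0.33 N m and a ballast pull of about 0.25 N m. They put the heavy side straight down at a crank angle of 294–296°. I expect this to be good to a few degrees, because the force sensor's zero offset shifts the result by only about 1°.
- **Final position:** The crank stands at about 296°. The last two readings, 1 s apart, showed it still, with about 3 N of push left along the turning direction and about 8 N along the axis.
- **Checks:** The bolt-hole pattern in the last scene picture agrees with that angle. The red cup and the vial stand where they were. The dropper bottle was outside that picture's crop, but the arm never went near it. The largest force I read was about 19 N, early in the turn. None of these checks failed or disagreed.

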